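# Show the glued tube box to the inspection camera

### The arm

A 6-joint arm with a two-finger parallel gripper is mounted at the origin on the work surface. World frame = base frame: x ahead of the robot, y to its left, z up, the work surface at z = 0. Lengths are in mm, angles in degrees, forces in N, time in s.
With the tool pointing down it reaches from about 350 to 875 mm from the base axis. Payload 4.2 kg.
Tool frame: the origin (TCP) lies midway between the tips of the shut fingers; the grasp point (between the pads) lies behind it (arm.tcp_to_grasp is the x of the grasp point in the tool frame, in mm); x points along the fingers, y is the direction in which the jaws open and shut, and the axes are right-handed (so a half turn about x gives the same grasp; the last joint's range is limited). The gripper opens to 87 mm and grips with 3 to 60 N. Pads are 19 mm wide; open, the fingers measure 117 mm over their backs; the gripper's body (75 mm by 190 mm) begins 51 mm behind the grasp point.
Start: joints at [14.817, 22.042, 0.453, 0, -68.411, -14.817], TCP at [624.979, 0.025, 222.55] pointing down, gripper open.
Joint ranges: [-179.83, 179.83], [-69.29, 118.12], [-61.27, 80.66], [-181.25, 117.63], [-171.15, -9.14], [-177.46, 177.46]. Speed limits (degrees/s): [159.86, 159.86, 180, 180, 180, 180].

### API

Orientations are given as a 3x3 rotation matrix whose columns are the frame's x, y, z axes.
In Python, from workcell import arm gives the robot as it stands.
- The arm moves only by the tool move_arm, never from a script. Its argument "rows" is a list of rows, each an object with "grip": the opening, from 0 (shut) to 1 (fully open); "offset": the shift along the tool's x, y, z in cm, a list of three; "rotation": the turn, a rotation vector about the tool's x, y, z in degrees, a list of three. A call has 1 to 8 rows; each row is the pose to reach, as a shift and turn from the pose measured when the call began, along the tool's axes at that moment; what a row does not reach only later rows make up. A row lasts 1/10 s, in which the tool goes at most 50 mm and 8.59 degrees, less where a joint would pass 70% of its speed; a pose out of reach is approached as far as the arm can. A call with a gripper value outside its range is refused whole. The fingers move at their own pace and stop on an object; "newtons" is the grip in N (left out, the last holds). Time passes only in rows, so rows that repeat a pose let the fingers close. It gives the time, the measured TCP pose, the force and the opening at its end, in the units of the state.
- arm.get_state(): the state, without advancing time (a new reading comes with each control period).
- arm.grab_frame(name): name is "scene" or "side" or "wrist"; returns a dict with "pixels" (400x640x3 uint8, blue, green, red), "intrinsics" (3x3 intrinsics, pixels), "R" (3x3) and "t" (3): a world point X has camera coordinates R X + t. Camera axes: x right, y down, z forward; pixel columns grow to the right and rows downward; lengths in mm; the calibration is good to about 2 mm. The wrist camera is an equidistant fisheye: a pixel r from the principal point sees the ray r / f radians off the axis. A picture is of the moment at which its call begins. There is no depth.
- arm.close_job(): hands the job in, once; it reports no verdict.
The state is a dict: "time": time; "joint_positions": joint angles; "qd": joint speeds; "joint_torque": joint torques, N m; "position": TCP position; "eef_rot": TCP orientation; "ft_force": force on the tool from outside, world axes, zero at the start; "moment": the same for the moment, N m; "gripper_width": finger opening in mm.
Only numpy, scipy, OpenCV 4.12 (cv2) and the standard library are available. Lean on these libraries where they do the work, as an engineer would, in place of code of your own. Each camera call takes 0.05 s, during which the arm holds its last target.

### The job

Slide the glue vise's jaw fully open by its black knob, then lift the tube box (the card tube glued on a round wooden base) out of the vise and hold it in the air in front of the inspection camera's lens, tube upwards, with the underside of its base centred on the lens, square to it and 10 cm away from the lens. Do not touch the camera, and leave the other things on the bench where they are. Finish while still holding the box steady there; do not put it down or let go.

Things in the scene. Friction and masses are not known exactly. Their poses are not given: they have to be found in the camera images.
- vise: Bench glue vise, fixed to the bench: aluminium base plate 250 x 100 x 20 mm (from 165 mm on the -x side of the origin to 85 mm on the +x side) with pale wooden jaws. Origin: underside of the plate, below the middle of the part held in it. The sliding jaw is on its -x side (towards the robot at yaw 0), the fixed wooden jaw (top 54 mm above the bench) on its +x side, z up.
- vise_jaw (a joint): Position of the sliding jaw in m: 0 = closed on the part, 0.045 = fully open (end stop). It opens along the vise's own -x direction and stays where it is left; sliding friction about 3 N, no spring. Jaw top 50 mm above the bench. A steel lip on it overhangs the rim of the part's base by about 5 mm when shut, so the part cannot be lifted before the jaw is opened.
- jaw_knob (a point): Grip point on the axis of the sliding jaw's upright black round knob (diameter 22 mm, rising from 50 to 105 mm above the bench); this point is 90 mm above the bench, 15 mm below the knob's top, and moves with the jaw. With the jaw shut it lies 74 mm from the middle of the part.
- nest (a point): Middle of the place in the vise where the part stands: on top of the base plate, 20 mm above the bench.
- tube_box: The part, about 90 g (may vary by a third): open-topped round brown card tube, outer diameter 46 mm, with a white paper band round its foot, glued on a round plywood base of diameter 66 mm and 10 mm thick; 110 mm tall in all. Rigid, can be gripped across the tube. Origin: centre of the underside of the base; z along the tube towards its open mouth. It stands upright in the vise.
- camera: Inspection camera stand, fixed to the bench: aluminium foot 110 x 100 x 12 mm with two short dark steel cheeks up to 72 mm high holding the camera head. Origin: underside of the foot, straight below the lens; at yaw 0 the camera looks to -x, towards the robot.
- camera_head: Grey camera head 50 x 62 x 42 mm with a round black lens barrel, diameter 44 mm. Origin: centre of the lens's front face, 85 mm above the bench. Its z axis is the line of sight, out of the lens: it looks up, leaning 0.5 rad (29 degrees) from vertical towards the camera stand's -x. Its y axis is level.
- card_box: Bystander: open white card box 100 x 70 x 30 mm, loose; origin centre of its underside.
- brush: Bystander: brush about 150 mm long lying on the bench.
- glue_jar: Bystander: white jar, diameter 54 mm, 75 mm tall; origin centre of its underside.
- bare_tube: Bystander: standing brown card tube without the wide base, diameter 46 mm, 100 mm tall; origin centre of its underside.
There are look-alikes about, which are no part of the job. What is shaped like the tube_box but purple is not meant.

How it is judged:
By the outcome, as a careful person would: the job done as asked, in the order asked, and still so for the second after the job is handed in, while the arm keeps its last pose, push and grip.
It also fails if it takes over 58 s, if anything falls off the work surface, if the arm or the gripper's body presses on something with over 40 N, if the wrist force passes 120 N, or if a joint passes its speed limit or range.

## Working session

There is one attempt and no reset: what is moved stays moved. The work goes in short steps, Python scripts to look and compute and a tool call to move; the robot and the scene stay as the last step left them, time stands still between calls to the robot, and variables do not carry over. Pictures are saved under pics/ and viewed, and the job is handed in when it is done.

Besides the shell and the picture viewer there is one more tool, called after "Request:" as a command line: name --argument value ..., lists and objects as JSON in quotes. move_arm: Moves the arm, as the interface text tells. Its arguments: {"type":"object","properties":{"rows":{"type":"array","items":{"type":"object","properties":{"grip":{"type":"number"},"offset":{"type":"array","items":{"type":"number"}},"rotation":{"type":"array","items":{"type":"number"}}}}},"newtons":{"type":"number"}},"required":["rows"]}

```bash
ls; mkdir -p pics; python3 - <<'E'
from workcell import arm
import cv2,numpy as np,pickle
print(arm.tcp_to_grasp)
for n in ["scene","side","wrist"]:
    f=arm.grab_frame(n); cv2.imwrite(f"pics/{n}0.png",f["pixels"]); pickle.dump(f,open(f"{n}0.pkl","wb"))
    C=-np.array(f["R"]).T@np.array(f["t"]); print(n,C.round(0),np.array(f["intrinsics"]).round(1).tolist(), np.array(f["R"]).round(2).tolist())
s=arm.get_state(); print(s["time"],s["position"],np.array(s["eef_rot"]).round(3).tolist(),s["gripper_width"])
E
```

```text
pics
-18.700000000000003
scene [981. 485. 729.] [[398.8, 0.0, 320.6], [0.0, 398.8, 198.5], [0.0, 0.0, 1.0]] [[-0.81, 0.59, 0.02], [0.41, 0.59, -0.69], [-0.42, -0.55, -0.72]]
side [547. 570. 658.] [[365.1, 0.0, 327.2], [0.0, 365.1, 194.8], [0.0, 0.0, 1.0]] [[-0.99, -0.13, 0.01], [-0.1, 0.7, -0.71], [0.09, -0.7, -0.71]]
wrist [623. -70. 384.] [[309.7, 0.0, 318.7], [0.0, 309.7, 198.2], [0.0, 0.0, 1.0]] [[-1.0, -0.0, 0.0], [0.0, 0.97, 0.26], [-0.0, 0.26, -0.97]]
0.15 [ 6.24558825e+02 -8.05068474e-05  2.21736095e+02] [[-0.002, -1.0, 0.0], [-0.0, 0.0, 1.0], [-1.0, 0.002, -0.0]] 87.08632962623514
```

View pics/scene0.png

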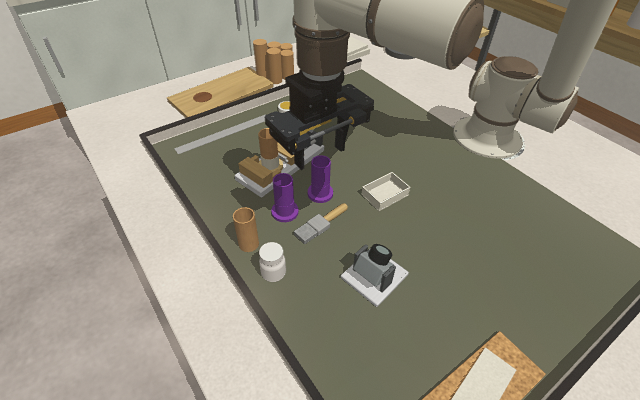

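View pics/side0.png

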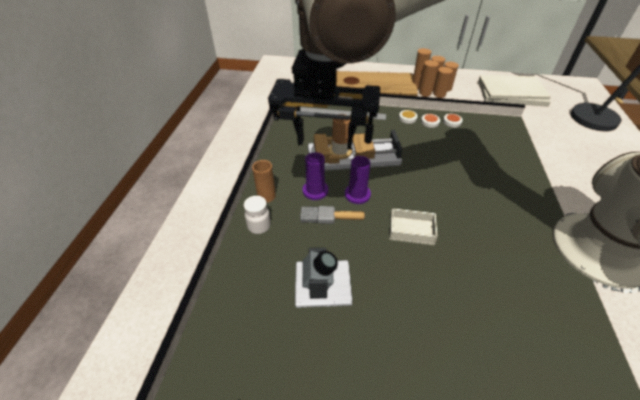

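View pics/wrist0.png

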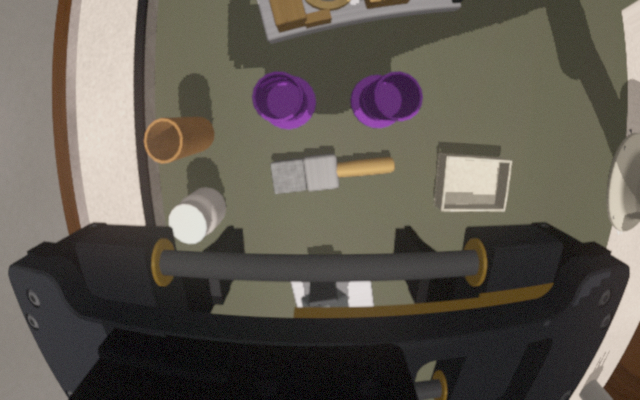

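The scene view shows the vise at about (270,165), with the tube in it at (268,150). The purple look-alikes are at (284,197) and (320,178), the bare tube at (245,230) and the inspection camera at (377,268). I'll take enlarged crops next and cast rays.

```bash
cat > h.py <<'E'
import numpy as np,cv2,pickle
def ray(f,u,v,fish=False):
    K=np.array(f["intrinsics"]);R=np.array(f["R"]);t=np.array(f["t"]).ravel()
    x=(u-K[0,2])/K[0,0];y=(v-K[1,2])/K[1,1]
    if fish:
        r=np.hypot(x,y); d=np.array([np.sin(r)*x/r,np.sin(r)*y/r,np.cos(r)])
    else: d=np.array([x,y,1.])
    d=R.T@d; return -R.T@t,d/np.linalg.norm(d)
def onz(f,u,v,z,fish=False):
    c,d=ray(f,u,v,fish); return c+d*(z-c[2])/d[2]
def proj(f,X,fish=False):
    K=np.array(f["intrinsics"]);p=np.array(f["R"])@np.array(X,float)+np.array(f["t"]).ravel()
    if fish:
        rr=np.hypot(p[0],p[1]);th=np.arctan2(rr,p[2]);q=p[:2]/rr*th
    else:q=p[:2]/p[2]
    return K[0,0]*q[0]+K[0,2],K[1,1]*q[1]+K[1,2]
def tri(rs):
    A=np.zeros((3,3));b=np.zeros(3)
    for c,d in rs:
        P=np.eye(3)-np.outer(d,d);A+=P;b+=P@c
    return np.linalg.solve(A,b)
def load(n): return pickle.load(open(n+".pkl","rb"))
def crop(f,x0,y0,x1,y1,s,out):
    im=f["pixels"][y0:y1,x0:x1]; cv2.imwrite(out,cv2.resize(im,None,fx=s,fy=s,interpolation=cv2.INTER_CUBIC))
E
python3 - <<'E'
from h import *
s=load("scene0");d=load("side0");w=load("wrist0")
crop(s,215,110,345,210,6,"pics/c1.png")
crop(s,330,230,420,310,7,"pics/c2.png")
crop(d,280,230,370,315,7,"pics/c3.png")
print("tube",onz(s,268,131,130).round(0)); print("purple",onz(s,284,217,0).round(),onz(s,320,198,0).round(),onz(d,316,194,0).round())
print("vise corner w",onz(w,272,38,20,True).round(),onz(w,460,7,20,True).round())
E
```

```text
tube [ 608. -235.  130.]
purple [670. -73.   0.] [562. -75.  -0.] [658. -80.   0.]
vise corner w [ 677. -167.   20.] [ 444. -224.   20.]
```

View pics/c1.png

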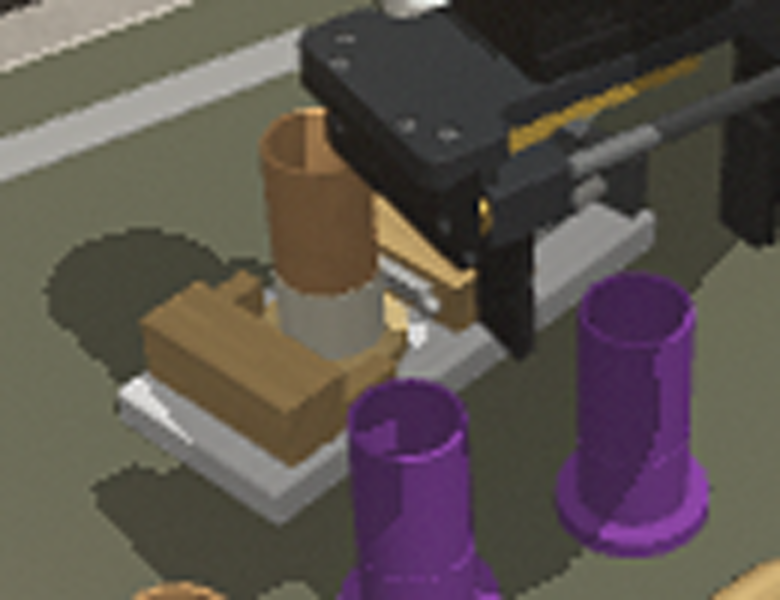

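View pics/c2.png

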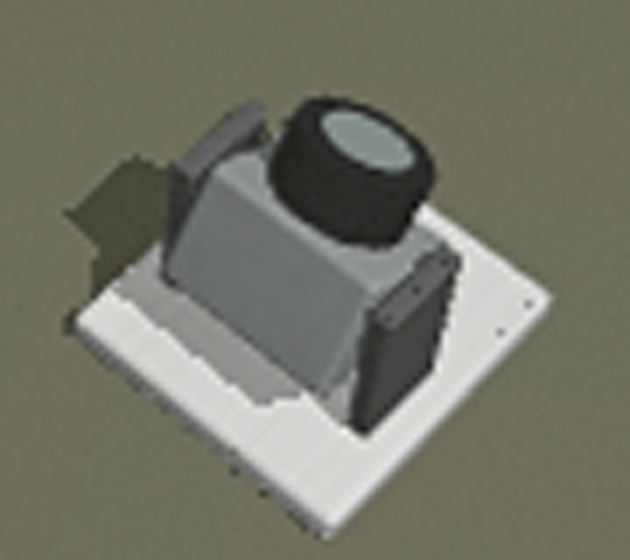

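View pics/c3.png

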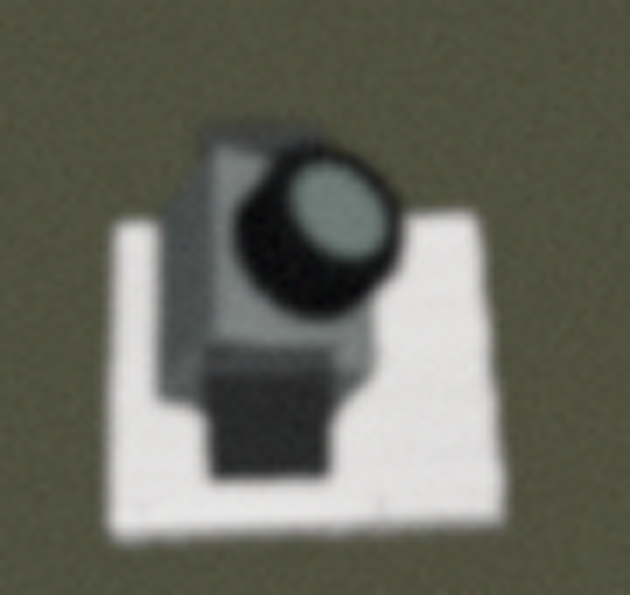

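Shapes match the description: brown tube with white band on a plywood base in the vise, while the purple ones are decoys. The camera is lens-up and leans towards -x. The gripper hides the knob, so I'll move aside and up to see it.

Request:
move_arm --rows '[{"grip": 1,"offset": [-2,0,-4],"rotation": [0,0,0]},{"grip": 1,"offset": [-4,0,-8],"rotation": [0,0,0]},{"grip": 1,"offset": [-6,0,-12],"rotation": [0,0,0]},{"grip": 1,"offset": [-6,0,-15],"rotation": [0,0,0]},{"grip": 1,"offset": [-6,0,-15],"rotation": [0,0,0]},{"grip": 1,"offset": [-6,0,-15],"rotation": [0,0,0]}]'

```text
time: 0.75
position: [624.2, -150.5, 281.0]
eef_rot: [[-0.003, -1.0, 0.002], [0.0, 0.002, 1.0], [-1.0, 0.003, 0.0]]
ft_force: [0.2, 0.5, 0.0]
gripper_width: 87.0
```

```bash
python3 - <<'E'
from workcell import arm
from h import *
for n in ["scene","side","wrist"]:
    f=arm.grab_frame(n); cv2.imwrite(f"pics/{n}1.png",f["pixels"]); pickle.dump(f,open(f"{n}1.pkl","wb"))
s=arm.get_state(); print(s["time"],s["position"].round(1),np.array(s["eef_rot"]).round(3).tolist())
crop(load("scene1"),215,100,345,200,6,"pics/c4.png")
E
```

```text
0.9 [ 624.6 -149.   281.2] [[-0.003, -1.0, -0.001], [0.0, -0.001, 1.0], [-1.0, 0.003, 0.0]]
```

View pics/wrist1.png

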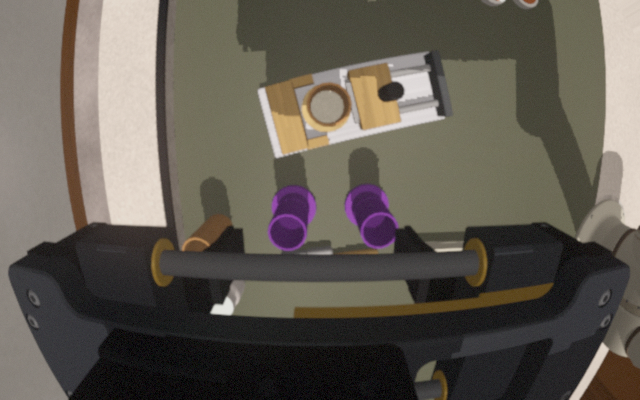

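View pics/c4.png

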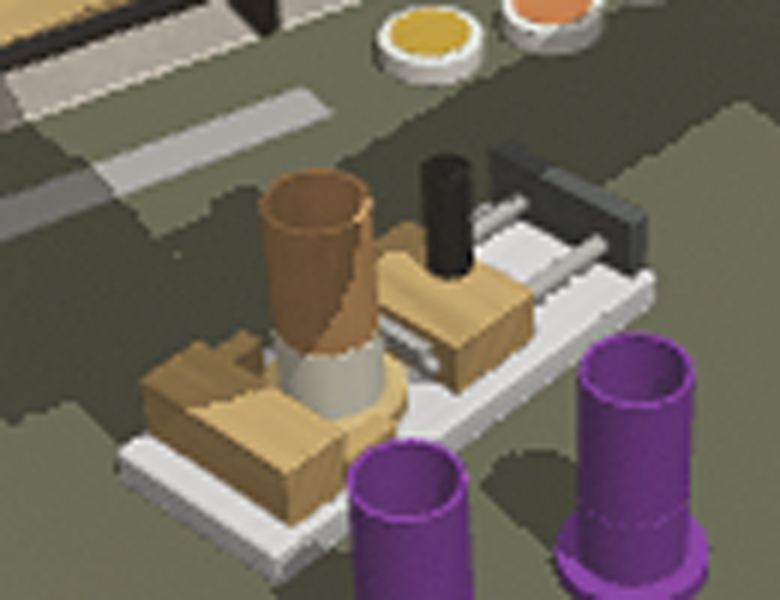

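The tube mouth is at wrist (326,106) and the knob at about (392,91). In the scene view the knob top is at (290,127) and the tube mouth at (268,133). The vise is turned by roughly 12°.

```bash
python3 - <<'E'
from h import *
s=load("scene1");d=load("side1");w=load("wrist1")
# knob mask
hsv=cv2.cvtColor(w["pixels"],cv2.COLOR_BGR2HSV)
m=(w["pixels"].max(2)<40).astype(np.uint8); m[:70]=0;m[115:]=0;m[:,:370]=0;m[:,415:]=0
ys,xs=np.nonzero(m);print("w knob",xs.min(),xs.max(),ys.min(),ys.max())
crop(w,250,40,460,165,3.8,"pics/c5.png")
print("knob scene",onz(s,290,127.5,105).round(1)); print("tube scene",onz(s,268,133.3,130).round(1)," wrist",onz(w,326,106,130,True).round(1))
for n,f in(("scene0",load("scene0")),("scene1",s),("side0",load("side0"))):
    g=f["pixels"].astype(int); m=((g.min(2)>170)).astype(np.uint8)
    r=np.zeros_like(m); 
    if n[:2]=="sc": r[230:310,330:420]=1
    else: r[255:312,285:360]=1
    m*=r
    c,_=cv2.findContours(m,cv2.RETR_EXTERNAL,cv2.CHAIN_APPROX_NONE)
    c=np.vstack([k for k in c if cv2.contourArea(k)>20]); hl=cv2.convexHull(c); ap=cv2.approxPolyDP(hl,4,True)[:,0]
    P=[onz(f,a[0],a[1],12)[:2].round(1).tolist() for a in ap]; print(n,ap.tolist(),P)
# lens front face
print("lens scene c2 crop", onz(s,330+368/7,230+140/7,85).round(1), "side c3", onz(d,280+337/7,230+207/7,85).round(1))
E
```

```text
w knob 382 385 89 89
knob scene [ 537.6 -245.3  105. ]
tube scene [ 612.7 -226.6  130. ]  wrist [ 615.3 -230.9  130. ]
scene0 [[407, 271], [378, 304], [341, 275], [390, 259]] [[542.4, 214.9], [644.8, 237.6], [663.6, 141.8], [551.0, 171.1]]
scene1 [[407, 271], [378, 304], [341, 275], [390, 259]] [[542.4, 214.9], [644.8, 237.6], [663.6, 141.8], [551.0, 171.1]]
side0 [[347, 262], [350, 303], [296, 305], [298, 262]] [[559.4, 123.8], [544.6, 217.0], [646.9, 235.5], [661.8, 138.2]]
lens scene c2 crop [592.1 178.4  85. ] side c3 [593.7 173.7  85. ]
```

View pics/c5.png

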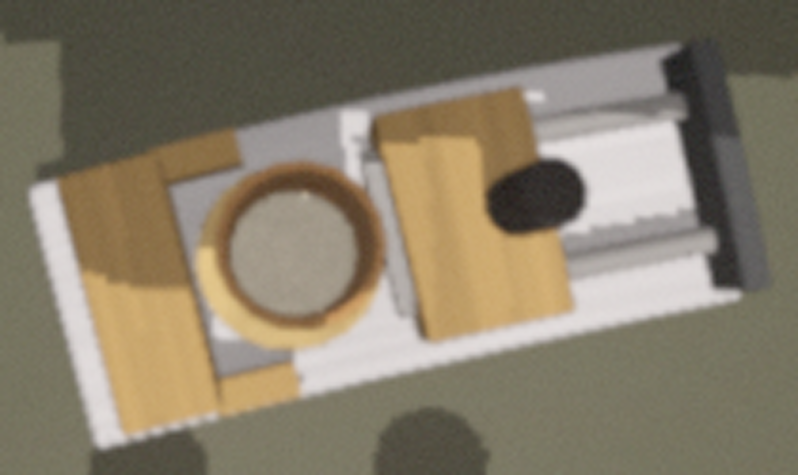

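```bash
python3 - <<'E'
from h import *
s=load("scene1");d=load("side1");w=load("wrist1")
W=lambda u,v,z:onz(w,250+u/3.8,40+v/3.8,z,True)
a=W(32,187,20);b=W(105,446,20);c=W(742,296,20)
print("corners",a.round(1),b.round(1),c.round(1),np.linalg.norm(a-b),np.linalg.norm(b-c))
v=b-c;print("yaw",np.degrees(np.arctan2(v[1],v[0])), "from short edge",np.degrees(np.arctan2(-(b-a)[0],(b-a)[1])))
k=W(548,195,105);t=W(299,243,130);print("knob",k.round(1),"tube",t.round(1),np.linalg.norm((k-t)[:2]),np.degrees(np.arctan2(*((t-k)[:2][::-1]))))
kx=tri([ray(w,250+548/3.8,40+195/3.8,True),ray(s,290,127.5)]);tx=tri([ray(w,250+299/3.8,40+243/3.8,True),ray(s,268,133.3)]);print("tri",kx.round(1),tx.round(1))
# predicted nest from plate: front edge mid minus 85 along x
u=v/np.linalg.norm(v);n=np.array([-u[1],u[0],0]);print("nest from plate",((a+b)/2-85*u).round(1))
# camera triangulation of foot corners using both
for p,q in(((378,304),(296,305)),((407,271),(350,303)),((341,275),(298,262))): print(tri([ray(s,*p),ray(load("side0"),*q)]).round(1))
crop(load("side1"),285,95,420,180,5.5,"pics/c6.png")
E
```

```text
corners [ 704.3 -259.8   20. ] [ 678.9 -164.8   20. ] [ 441.2 -225.3   20. ] 98.33468360477242 245.3001078398514
yaw 14.288668599449709 from short edge 14.927492487700082
knob [ 539.8 -250.3  105. ] tube [ 612.6 -233.   130. ] 74.89908388405806 13.376863326911257
tri [ 537.  -249.9  101.4] [ 611.2 -232.5  125.5]
nest from plate [ 609.2 -233.2   20. ]
[646.4 238.4  16.1]
[544.3 217.   14.2]
[662.3 139.4  10.8]
```

View pics/c6.png

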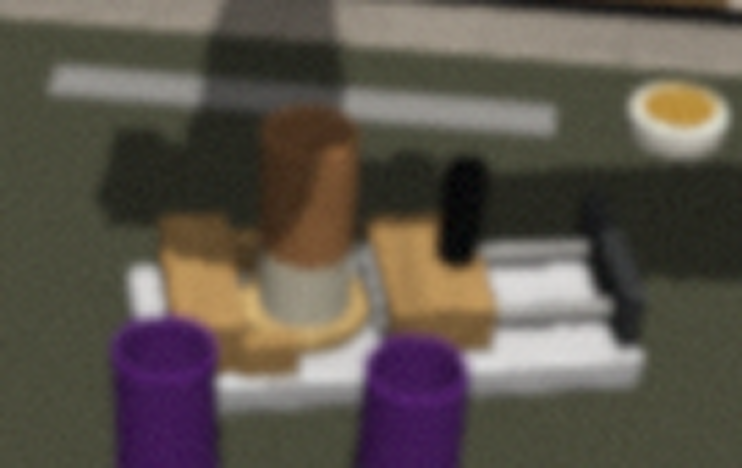

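Measurements agree with the given sizes: plate 245 x 98 mm, and knob to tube 74.9 mm against 74. The vise yaw is about 14°, the knob is at (538,-249.5) and the tube at (611,-232.5). Next I go above the knob, half open, with the jaws along the vise axis.

Request:
move_arm --rows '[{"grip": 0.52,"offset": [0,3,-4],"rotation": [-7,0,0]},{"grip": 0.52,"offset": [0,6,-8],"rotation": [-14,0,0]},{"grip": 0.52,"offset": [2,8.66,-10.05],"rotation": [-14,0,0]},{"grip": 0.52,"offset": [6,8.66,-10.05],"rotation": [-14,0,0]},{"grip": 0.52,"offset": [10,8.66,-10.05],"rotation": [-14,0,0]},{"grip": 0.52,"offset": [13,8.66,-10.05],"rotation": [-14,0,0]},{"grip": 0.52,"offset": [13,8.66,-10.05],"rotation": [-14,0,0]},{"grip": 0.52,"offset": [13,8.66,-10.05],"rotation": [-14,0,0]}]'

```text
time: 1.7
position: [538.5, -249.1, 152.0]
eef_rot: [[-0.003, -0.97, -0.245], [-0.001, -0.245, 0.97], [-1.0, 0.003, -0.0]]
ft_force: [0.2, 0.1, 0.8]
gripper_width: 45.5
```

```bash
python3 - <<'E'
from workcell import arm
from h import *
for n in ["scene","wrist"]:
    f=arm.grab_frame(n); cv2.imwrite(f"pics/{n}2.png",f["pixels"]); pickle.dump(f,open(f"{n}2.pkl","wb"))
crop(load("scene2"),235,80,345,180,6,"pics/c7.png")
E
```

```text
(no output)
```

View pics/c7.png

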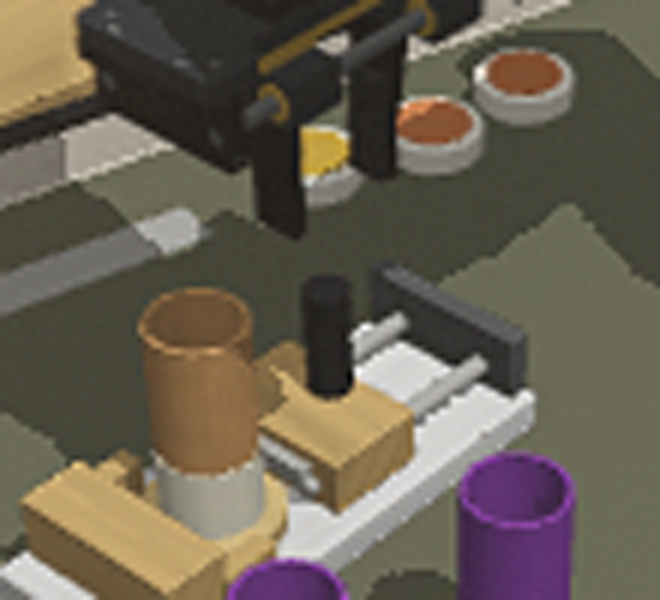

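View pics/wrist2.png

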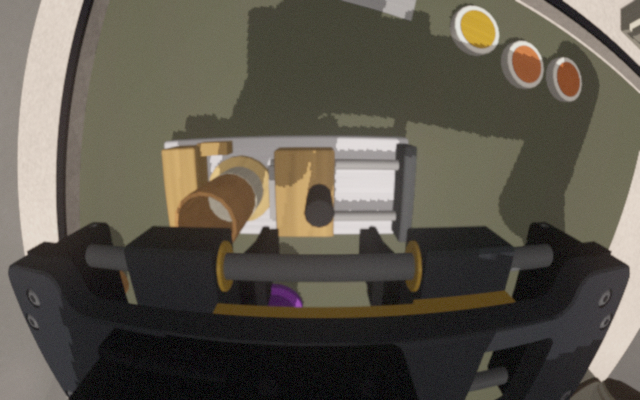

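The vise is square to the gripper and the knob top at wrist (319,212) is between the fingers at (262, 374). Descending and gripping.

Request:
move_arm --rows '[{"grip": 0.52,"offset": [3,0,0],"rotation": [0,0,0]},{"grip": 0.52,"offset": [6,0,0],"rotation": [0,0,0]},{"grip": 0.52,"offset": [7.9,0,0],"rotation": [0,0,0]},{"grip": 0.52,"offset": [7.9,0,0],"rotation": [0,0,0]},{"grip": 0.1,"offset": [7.9,0,0],"rotation": [0,0,0]},{"grip": 0.1,"offset": [7.9,0,0],"rotation": [0,0,0]},{"grip": 0.1,"offset": [7.9,0,0],"rotation": [0,0,0]},{"grip": 0.1,"offset": [7.9,0,0],"rotation": [0,0,0]}]' --newtons 25

```text
time: 2.6
position: [539.8, -249.8, 76.0]
eef_rot: [[0.002, -0.97, -0.245], [-0.002, -0.245, 0.97], [-1.0, -0.002, -0.002]]
ft_force: [0.5, 0.6, 3.5]
gripper_width: 21.5
```

Gripped at 21.5 mm, which fits the 22 mm knob. Pulling the jaw open along tool +y.

Request:
move_arm --rows '[{"grip": 0.1,"offset": [0,0.8,0],"rotation": [0,0,0]},{"grip": 0.1,"offset": [0,1.6,0],"rotation": [0,0,0]},{"grip": 0.1,"offset": [0,2.4,0],"rotation": [0,0,0]},{"grip": 0.1,"offset": [0,3.2,0],"rotation": [0,0,0]},{"grip": 0.1,"offset": [0,3.8,0],"rotation": [0,0,0]},{"grip": 0.1,"offset": [0,4.2,0],"rotation": [0,0,0]},{"grip": 0.1,"offset": [0,4.5,0],"rotation": [0,0,0]},{"grip": 0.1,"offset": [0,4.5,0],"rotation": [0,0,0]}]'

```text
time: 3.4
position: [498.5, -260.4, 76.1]
eef_rot: [[0.008, -0.97, -0.245], [-0.002, -0.245, 0.97], [-1.0, -0.007, -0.004]]
ft_force: [8.9, 4.8, -5.3]
gripper_width: 21.9
```

Request:
move_arm --rows '[{"grip": 0.1,"offset": [0,0.3,0],"rotation": [0,0,0]},{"grip": 0.1,"offset": [0,0.5,0],"rotation": [0,0,0]},{"grip": 0.1,"offset": [0,0.6,0],"rotation": [0,0,0]},{"grip": 0.1,"offset": [0,0.6,0],"rotation": [0,0,0]}]'

```text
time: 3.8
position: [498.5, -260.5, 76.1]
eef_rot: [[0.02, -0.969, -0.246], [-0.002, -0.246, 0.969], [-1.0, -0.019, -0.007]]
ft_force: [14.9, 8.5, -9.2]
gripper_width: 21.4
```

```bash
python3 - <<'E'
from workcell import arm
from h import *
for n in ["scene"]:
    f=arm.grab_frame(n); cv2.imwrite(f"pics/{n}3.png",f["pixels"]); pickle.dump(f,open(f"{n}3.pkl","wb"))
crop(load("scene3"),215,80,345,190,6,"pics/c8.png")
s=arm.get_state();print(s["position"],s["ft_force"])
E
```

```text
[ 498.447626   -260.48670208   76.07035532] [15.99613878  6.57817863 -9.91936397]
```

View pics/c8.png

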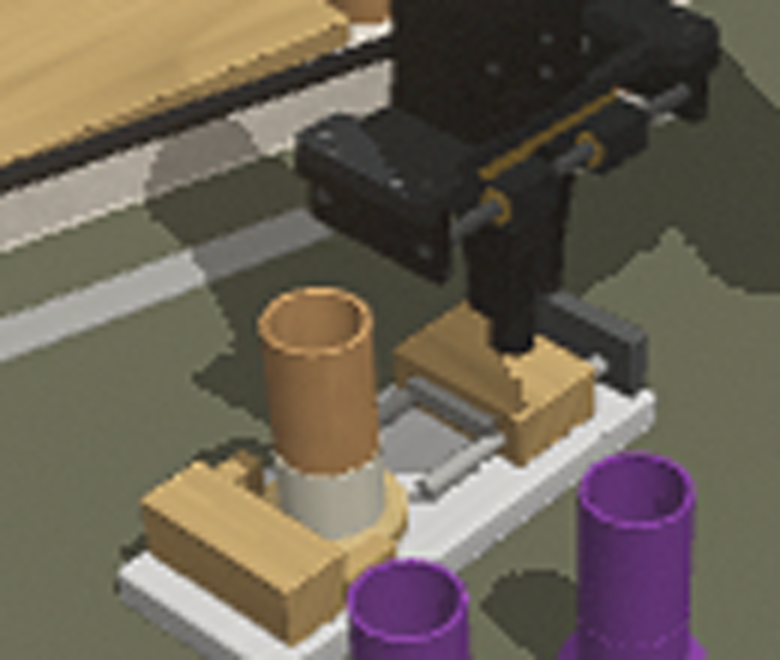

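The jaw is against its end stop: the position did not change while the force rose to 17 N. The pulled jaw is clearly away from the base. I'll relax the pull, open halfway and go up.

Request:
move_arm --rows '[{"grip": 0.1,"offset": [0,0,0],"rotation": [0,0,0]},{"grip": 0.5,"offset": [0,0,0],"rotation": [0,0,0]},{"grip": 0.5,"offset": [0,0,0],"rotation": [0,0,0]},{"grip": 0.5,"offset": [-2,0,0],"rotation": [0,0,0]},{"grip": 0.5,"offset": [-6,0,0],"rotation": [0,0,0]},{"grip": 0.6,"offset": [-9,0,0],"rotation": [0,0,0]},{"grip": 0.8,"offset": [-12,0,0],"rotation": [0,0,0]},{"grip": 0.8,"offset": [-12,0,0],"rotation": [0,0,0]}]'

```text
time: 4.65
position: [497.5, -261.7, 201.2]
eef_rot: [[0.028, -0.969, -0.246], [-0.005, -0.246, 0.969], [-1.0, -0.026, -0.012]]
ft_force: [-0.4, 0.9, 0.3]
gripper_width: 59.9
```

```bash
python3 - <<'E'
from workcell import arm
from h import *
for n in ["scene","side","wrist"]:
    f=arm.grab_frame(n); cv2.imwrite(f"pics/{n}4.png",f["pixels"]); pickle.dump(f,open(f"{n}4.pkl","wb"))
crop(load("scene4"),215,80,345,190,6,"pics/c9.png")
s=arm.get_state();print(s["position"],s["eef_rot"].round(3).tolist(),s["ft_force"])
E
```

```text
[ 494.75564628 -260.28067274  195.47887432] [[0.018, -0.969, -0.245], [-0.001, -0.245, 0.97], [-1.0, -0.018, -0.006]] [ 0.17588563 -0.09955722  0.07045353]
```

View pics/c9.png

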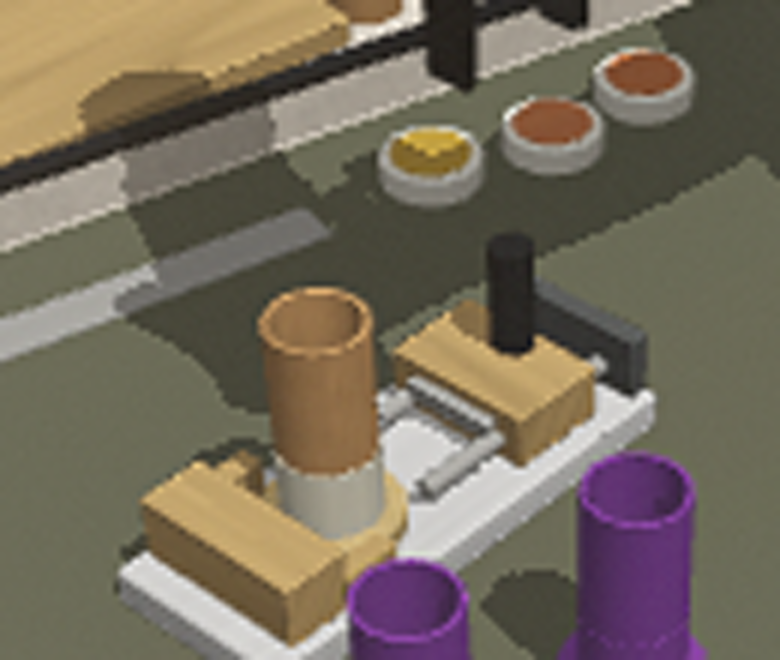

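View pics/wrist4.png

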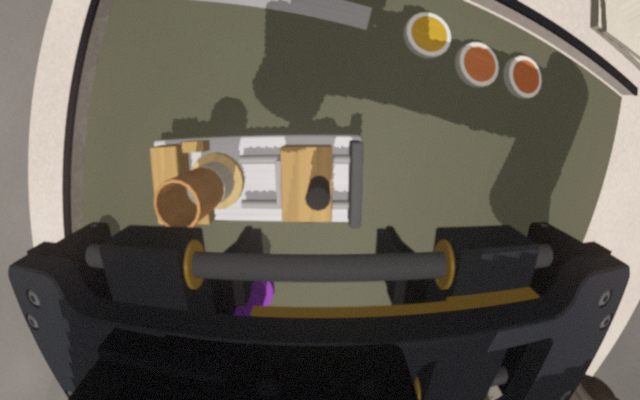

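The jaw stays open and the box still stands in place. Before picking I'll hover beyond the inspection camera to measure its lens and yaw from close up.

Request:
move_arm --rows '[{"grip": 0.8,"offset": [-4,0,1],"rotation": [0,0,0]},{"grip": 0.8,"offset": [-8,-1,3.5],"rotation": [2,0,0]},{"grip": 0.8,"offset": [-12,-2.5,7],"rotation": [5,0,0]},{"grip": 0.8,"offset": [-14,-4,11],"rotation": [8,0,0]},{"grip": 0.8,"offset": [-14,-6,15.5],"rotation": [11,0,0]},{"grip": 0.8,"offset": [-14,-8,20],"rotation": [14,0,0]},{"grip": 0.8,"offset": [-14,-10,24.5],"rotation": [14,0,0]},{"grip": 0.8,"offset": [-14,-12,29],"rotation": [14,0,0]}]'

```text
time: 5.6
position: [536.7, 52.1, 334.3]
eef_rot: [[0.015, -1.0, -0.003], [-0.002, -0.003, 1.0], [-1.0, -0.015, -0.002]]
ft_force: [0.9, -0.3, -0.2]
gripper_width: 69.9
```

Request:
move_arm --rows '[{"grip": 0.8,"offset": [0,0,4.5],"rotation": [0,0,0]},{"grip": 0.8,"offset": [0,0,9],"rotation": [0,0,0]},{"grip": 0.8,"offset": [0,0,13.5],"rotation": [0,0,0]},{"grip": 0.8,"offset": [0,0,18],"rotation": [0,0,0]},{"grip": 0.8,"offset": [0,0,22],"rotation": [0,0,0]},{"grip": 0.8,"offset": [0,0,25],"rotation": [0,0,0]},{"grip": 0.8,"offset": [0,0,25],"rotation": [0,0,0]},{"grip": 0.8,"offset": [0,0,25],"rotation": [0,0,0]}]'

```text
time: 6.4
position: [535.4, 302.1, 331.6]
eef_rot: [[0.012, -1.0, -0.004], [-0.005, -0.004, 1.0], [-1.0, -0.012, -0.005]]
ft_force: [-0.3, -0.2, -0.1]
gripper_width: 69.9
```

```bash
python3 - <<'E'
from workcell import arm
from h import *
for n in ["scene","side","wrist"]:
    f=arm.grab_frame(n); cv2.imwrite(f"pics/{n}5.png",f["pixels"]); pickle.dump(f,open(f"{n}5.pkl","wb"))
s=arm.get_state();print(s["time"],s["position"],s["eef_rot"].round(3).tolist(),s["joint_positions"])
a=load("scene1");b=load("scene4")
print("knob travel",np.linalg.norm(onz(a,290,127.5,105)-onz(b,300,120.8,105)))
E
```

```text
6.55 [535.9835463  300.85358532 333.40640902] [[0.014, -1.0, -0.002], [-0.003, -0.002, 1.0], [-1.0, -0.014, -0.003]] [ 44.735807    17.76680751   9.49605382   0.70817017 -81.27727755
 -44.74672588]
knob travel 39.268879350155
```

View pics/wrist5.png

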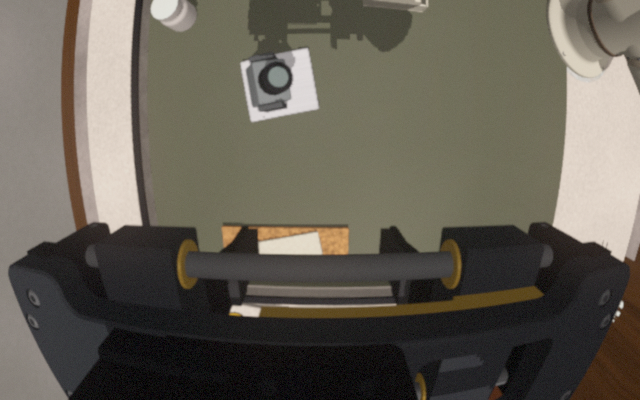

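Wrist: the camera foot corners are near (240,63), (307,49), (319,107), (249,122) and the lens is at (276,78). Now to measure it closely, and to re-check the knob travel.

```bash
python3 - <<'E'
from h import *
w=load("wrist5"); crop(w,225,35,335,135,6,"pics/c10.png")
w4=load("wrist4"); crop(w4,130,120,380,240,3.2,"pics/c11.png")
a=load("scene1")["pixels"][110:150,270:315];b=load("scene4")["pixels"][105:150,280:325]
cv2.imwrite("pics/c12.png",np.hstack([cv2.resize(x,(400,400),interpolation=cv2.INTER_NEAREST) for x in (a[:40,:40],b[:40,:40])]))
E
```

```text
(no output)
```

View pics/c10.png

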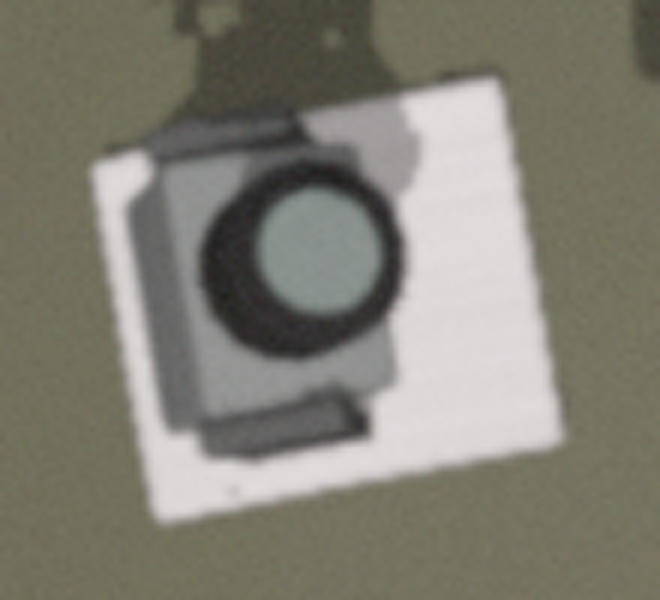

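View pics/c11.png

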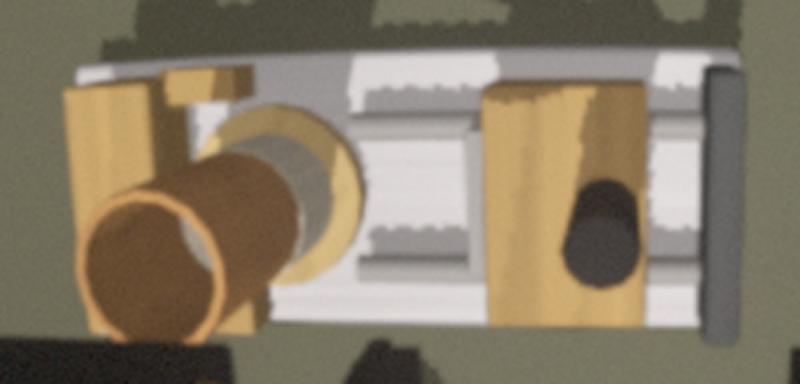

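View pics/c12.png

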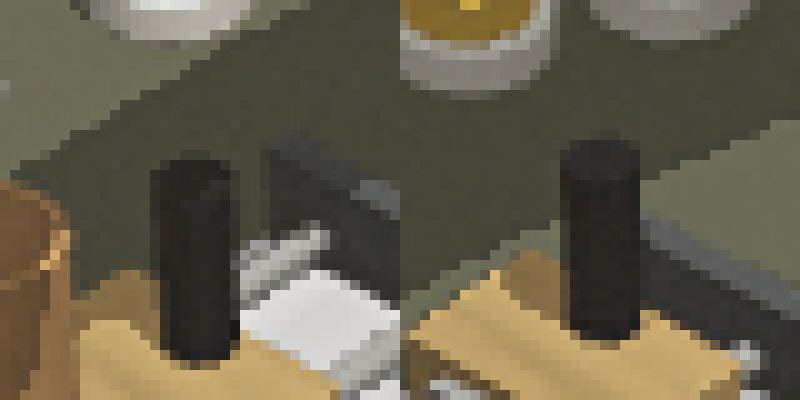

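```bash
python3 - <<'E'
from h import *
a=load("scene1");b=load("scene4");w4=load("wrist4");w=load("wrist5")
A=onz(a,289.6,127.5,105);B=onz(b,300.1,120.5,105);print(A.round(1),B.round(1),np.linalg.norm(A-B))
A=onz(a,289.8,145,50);B=onz(b,300.1,138,50);print(A.round(1),B.round(1),np.linalg.norm(A-B))
K=onz(w4,130+602/3.2,120+248/3.2,105,True);T=onz(w4,130+150/3.2,120+268/3.2,130,True);print("w4",K.round(1),T.round(1),np.linalg.norm((K-T)[:2]))
W=lambda u,v,z:onz(w,225+u/6,35+v/6,z,True)
P=[W(95,168,12),W(500,78,12),W(562,443,12),W(160,522,12)]
for p in P: print(p[:2].round(1))
c=sum(P)/4;print("foot centre",c.round(1))
for i,j in((3,2),(0,1)):
    v=P[i]-P[j];print("x-edge",np.linalg.norm(v),np.degrees(np.arctan2(v[1],v[0])))
for i,j in((2,1),(3,0)):
    v=P[i]-P[j];print("y-edge",np.linalg.norm(v),np.degrees(np.arctan2(-v[0],v[1])))
s=load("scene5");d=load("side0")
L=[ray(w,225+320/6,35+250/6,True),ray(load("scene0"),330+368/7,230+140/7),ray(d,280+337/7,230+207/7)]
print("lens glass w z85",W(320,250,85).round(1),"tri w+scene",tri(L[:2]).round(1),"all",tri(L).round(1))
E
```

```text
[ 538.4 -245.9  105. ] [ 498.6 -256.3  105. ] 41.14005530334527
[ 541.6 -243.8   50. ] [ 501.7 -253.5   50. ] 41.04295663771181
w4 [ 496.9 -263.3  105. ] [ 610.9 -235.   130. ] 117.5361194659881
[661.7 139.2]
[555.1 119.3]
[539.  216.3]
[644.3 235.2]
foot centre [600.  177.5  12. ]
x-edge 107.07156956195695 10.192951697797497
x-edge 108.41171100856752 10.61159184036123
y-edge 98.33425860431066 9.46178052099733
y-edge 97.53416730528538 10.24135953500362
lens glass w z85 [591.  174.8  85. ] tri w+scene [590.8 175.7  82.2] all [592.1 175.9  85.5]
```

The camera yaw is 10.1° and the lens is at about (591.3,175.8,85); ray fits from the three views agree to within about 2 mm. Jaw travel measures 41 to 43.5 mm, a little under the nominal 45 mm. As a check I'll push the knob again with shut fingers before picking.

Request:
move_arm --rows '[{"grip": 0,"offset": [0,0,-4.5],"rotation": [0,0,0]},{"grip": 0,"offset": [0,0,-9],"rotation": [0,0,0]},{"grip": 0,"offset": [0,0,-13.5],"rotation": [-2,0,0]},{"grip": 0,"offset": [0,0,-18],"rotation": [-4,0,0]},{"grip": 0,"offset": [0,0,-22.5],"rotation": [-7,0,0]},{"grip": 0,"offset": [0,0,-27],"rotation": [-10,0,0]},{"grip": 0,"offset": [0,0,-31.5],"rotation": [-12,0,0]},{"grip": 0,"offset": [0,0,-36],"rotation": [-14,0,0]}]'

```text
time: 7.35
position: [535.5, -62.0, 335.1]
eef_rot: [[0.015, -0.97, -0.243], [-0.003, -0.244, 0.97], [-1.0, -0.014, -0.007]]
ft_force: [0.9, -0.8, -0.3]
gripper_width: 13.3
```

```bash
cat >> h.py <<'E'
def rel(s,target,Rt=None):
    """offset cm and rotvec deg in tool axes from state s to world TCP target"""
    from scipy.spatial.transform import Rotation as Ro
    R=np.array(s["eef_rot"]);o=R.T@(np.array(target)-s["position"])/10
    r=np.zeros(3) if Rt is None else Ro.from_matrix(R.T@Rt).as_rotvec(degrees=True)
    return o.round(2),r.round(2)
def down(yaw):
    a=np.radians(yaw);x=np.array([0,0,-1.]);y=np.array([-np.cos(a),-np.sin(a),0]);return np.column_stack([x,y,np.cross(x,y)])
E
python3 - <<'E'
from workcell import arm
from h import *
s=arm.get_state();print(s["time"],s["position"])
print(rel(s,[537,-251,200],down(14.2)),rel(s,[537,-251,80],down(14.2)))
E
```

```text
7.35 [535.47717615 -62.01888686 335.14047634]
(array([ 13.57,   4.64, -18.28]), array([-0.11, -0.38,  0.8 ])) (array([ 25.57,   4.81, -18.2 ]), array([-0.11, -0.38,  0.8 ]))
```

Request:
move_arm --rows '[{"grip": 0,"offset": [0,1.2,-4.6],"rotation": [0,0,0.8]},{"grip": 0,"offset": [2,2.4,-9.2],"rotation": [0,0,0.8]},{"grip": 0,"offset": [5,3.6,-13.8],"rotation": [0,0,0.8]},{"grip": 0,"offset": [8,4.7,-18.2],"rotation": [0,0,0.8]},{"grip": 0,"offset": [12.5,4.7,-18.2],"rotation": [0,0,0.8]},{"grip": 0,"offset": [17,4.7,-18.2],"rotation": [0,0,0.8]},{"grip": 0,"offset": [20,4.7,-18.2],"rotation": [0,0,0.8]},{"grip": 0,"offset": [20,4.7,-18.2],"rotation": [0,0,0.8]}]'

```text
time: 8.15
position: [532.9, -250.9, 131.0]
eef_rot: [[-0.009, -0.971, -0.241], [-0.004, -0.241, 0.971], [-1.0, 0.009, -0.001]]
ft_force: [0.7, -0.1, -0.0]
gripper_width: 0.2
```

```bash
python3 - <<'E'
from workcell import arm
from h import *
f=arm.grab_frame("wrist"); cv2.imwrite("pics/wrist6.png",f["pixels"])
s=arm.get_state();print(s["time"],s["position"],s["ft_force"],s["gripper_width"])
print(rel(s,[537,-251,80],down(14.2)))
E
```

```text
8.2 [ 535.49907743 -251.3813466   134.4693587 ] [0.40323617 0.24890436 1.0974097 ] 0.6687086170264239
(array([ 5.45, -0.18,  0.03]), array([-0.19, -0.3 , -0.23]))
```

View pics/wrist6.png

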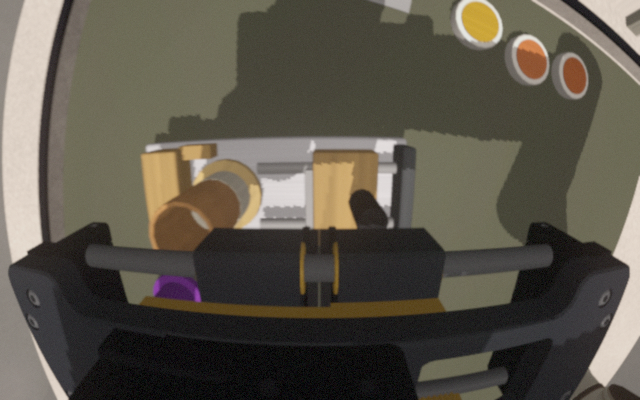

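The shut fingers at (318,265) stand between the tube and the knob at (370,212). Going down and pushing towards the open end.

Request:
move_arm --rows '[{"grip": 0,"offset": [3,0,0],"rotation": [0,0,0]},{"grip": 0,"offset": [5.4,0,0],"rotation": [0,0,0]},{"grip": 0,"offset": [5.4,0,0],"rotation": [0,0,0]},{"grip": 0,"offset": [5.4,0.5,0],"rotation": [0,0,0]},{"grip": 0,"offset": [5.4,1.0,0],"rotation": [0,0,0]},{"grip": 0,"offset": [5.4,1.5,0],"rotation": [0,0,0]},{"grip": 0,"offset": [5.4,1.8,0],"rotation": [0,0,0]},{"grip": 0,"offset": [5.4,1.8,0],"rotation": [0,0,0]}]'

```text
time: 9.0
position: [518.6, -256.3, 81.8]
eef_rot: [[0.0, -0.97, -0.242], [-0.007, -0.242, 0.97], [-1.0, 0.001, -0.007]]
ft_force: [0.7, -0.6, 1.8]
gripper_width: 0.5
```

Request:
move_arm --rows '[{"grip": 0,"offset": [0,0.2,0],"rotation": [0,0,0]},{"grip": 0,"offset": [0,0.4,0],"rotation": [0,0,0]},{"grip": 0,"offset": [0,0.6,0],"rotation": [0,0,0]},{"grip": 0,"offset": [0,0.6,0],"rotation": [0,0,0]}]'

```text
time: 9.4
position: [518.3, -256.9, 82.6]
eef_rot: [[0.012, -0.97, -0.243], [-0.007, -0.243, 0.97], [-1.0, -0.01, -0.01]]
ft_force: [11.0, 4.6, -4.5]
gripper_width: 0.4
```

Request:
move_arm --rows '[{"grip": 0,"offset": [0,0.2,0],"rotation": [0,0,0]},{"grip": 0,"offset": [0,0.4,0],"rotation": [0,0,0]},{"grip": 0,"offset": [0,0.4,0],"rotation": [0,0,0]}]'

```text
time: 9.7
position: [518.5, -257.0, 83.0]
eef_rot: [[0.021, -0.97, -0.244], [-0.007, -0.244, 0.97], [-1.0, -0.019, -0.012]]
ft_force: [8.9, 5.1, -4.5]
gripper_width: 0.2
```

It did not move under 11 N, against 3 N sliding friction, so the jaw is at its end stop. Backing off, then going above the tube.

Request:
move_arm --rows '[{"grip": 0,"offset": [0,-1,0],"rotation": [0,0,0]},{"grip": 0,"offset": [-3,-1.5,0],"rotation": [0,0,-0.5]},{"grip": 0,"offset": [-7.5,-1.5,0],"rotation": [0,0,-1]},{"grip": 0,"offset": [-10,-1.5,0],"rotation": [0,0,-1]},{"grip": 0.3,"offset": [-10,-1.5,0],"rotation": [0,0,-1]}]'

```text
time: 10.2
position: [532.6, -253.7, 187.9]
eef_rot: [[0.045, -0.969, -0.244], [-0.006, -0.245, 0.97], [-0.999, -0.042, -0.017]]
ft_force: [0.2, -0.4, -0.2]
gripper_width: 3.9
```

```bash
python3 - <<'E'
from workcell import arm
from h import *
s=arm.get_state();print(s["time"],s["position"],s["ft_force"],s["gripper_width"])
print(rel(s,[612,-232.7,175],down(14.2)),rel(s,[612,-232.7,77],down(14.2)))
E
```

```text
10.2 [ 532.55968529 -253.65674878  187.88205968] [ 0.222554   -0.35454725 -0.1530617 ] 3.8789680362885357
(array([ 1.63, -8.15,  0.11]), array([-0.04, -0.97,  2.4 ])) (array([11.42, -7.74,  0.28]), array([-0.04, -0.97,  2.4 ]))
```

Request:
move_arm --rows '[{"grip": 1,"offset": [0,-3,0],"rotation": [0,-0.5,1.2]},{"grip": 1,"offset": [1,-6,0.1],"rotation": [0,-1,2.4]},{"grip": 1,"offset": [1.6,-8.15,0.1],"rotation": [0,-1,2.4]},{"grip": 1,"offset": [1.6,-8.15,0.1],"rotation": [0,-1,2.4]},{"grip": 1,"offset": [1.6,-8.15,0.1],"rotation": [0,-1,2.4]},{"grip": 1,"offset": [1.6,-8.15,0.1],"rotation": [0,-1,2.4]},{"grip": 1,"offset": [1.6,-8.15,0.1],"rotation": [0,-1,2.4]},{"grip": 1,"offset": [1.6,-8.15,0.1],"rotation": [0,-1,2.4]}]'

```text
time: 11.0
position: [611.4, -233.2, 175.9]
eef_rot: [[0.0, -0.97, -0.244], [0.0, -0.244, 0.97], [-1.0, -0.0, 0.0]]
ft_force: [-0.7, -1.3, 0.0]
gripper_width: 64.2
```

```bash
python3 - <<'E'
from workcell import arm
from h import *
f=arm.grab_frame("wrist"); cv2.imwrite("pics/wrist7.png",f["pixels"])
f=arm.grab_frame("scene"); crop(f,215,60,375,180,5,"pics/c13.png")
s=arm.get_state();print(s["time"],s["position"],s["ft_force"],s["gripper_width"])
print(rel(s,[612,-232.7,77],down(14.2)))
E
```

```text
11.1 [ 611.64264312 -233.06903633  175.84480834] [ 0.35114294 -0.27725735 -0.65079481] 72.6365475934623
(array([ 9.88, -0.04,  0.02]), array([-0.06,  0.02,  0.04]))
```

View pics/wrist7.png

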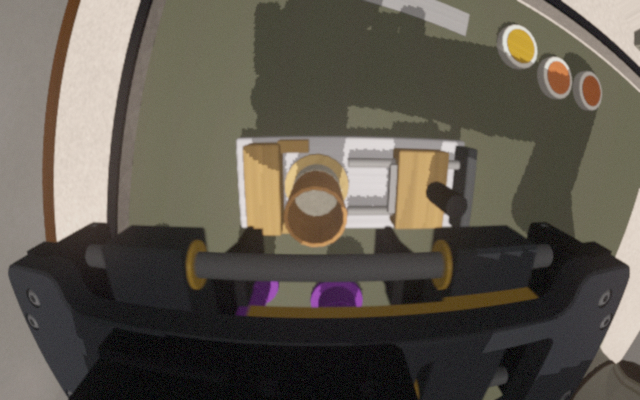

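View pics/c13.png

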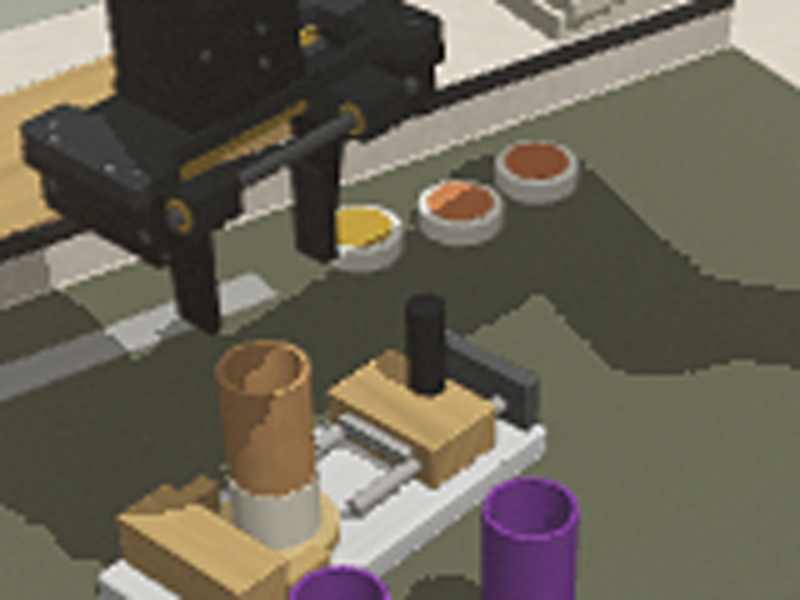

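The brown tube at wrist (317,215) is midway between the fingers, so this is the right object. Descending and gripping.

Request:
move_arm --rows '[{"grip": 1,"offset": [3,0,0],"rotation": [0,0,0]},{"grip": 1,"offset": [6.5,0,0],"rotation": [0,0,0]},{"grip": 1,"offset": [9.7,0,0],"rotation": [0,0,0]},{"grip": 1,"offset": [9.7,0,0],"rotation": [0,0,0]},{"grip": 0.4,"offset": [9.7,0,0],"rotation": [0,0,0]},{"grip": 0.4,"offset": [9.7,0,0],"rotation": [0,0,0]},{"grip": 0.4,"offset": [9.7,0,0],"rotation": [0,0,0]},{"grip": 0.4,"offset": [9.7,0,0],"rotation": [0,0,0]}]' --newtons 25

```text
time: 11.9
position: [612.5, -233.2, 80.6]
eef_rot: [[0.003, -0.97, -0.244], [-0.0, -0.244, 0.97], [-1.0, -0.003, -0.001]]
ft_force: [-0.2, 0.4, 0.2]
gripper_width: 62.7
```

Request:
move_arm --rows '[{"grip": 0.4,"offset": [0,0,0],"rotation": [0,0,0]},{"grip": 0.4,"offset": [0,0,0],"rotation": [0,0,0]},{"grip": 0.4,"offset": [0,0,0],"rotation": [0,0,0]}]'

```text
time: 12.2
position: [612.9, -233.2, 81.2]
eef_rot: [[0.005, -0.97, -0.245], [-0.0, -0.245, 0.97], [-1.0, -0.004, -0.001]]
ft_force: [0.2, 0.2, 2.4]
gripper_width: 44.5
```

Request:
move_arm --rows '[{"grip": 0.4,"offset": [-1,0,0],"rotation": [0,0,0]},{"grip": 0.4,"offset": [-3,0,0],"rotation": [0,0,0]},{"grip": 0.4,"offset": [-6,0,0],"rotation": [0,0,0]},{"grip": 0.4,"offset": [-9,0,0],"rotation": [0,0,0]},{"grip": 0.4,"offset": [-12,0,0],"rotation": [0,0,0]},{"grip": 0.4,"offset": [-14.5,0,0],"rotation": [0,0,0]},{"grip": 0.4,"offset": [-16,0,0],"rotation": [0,0,0]},{"grip": 0.4,"offset": [-16,0,0],"rotation": [0,0,0]}]'

```text
time: 13.0
position: [613.3, -233.6, 244.7]
eef_rot: [[0.01, -0.969, -0.245], [-0.002, -0.245, 0.97], [-1.0, -0.01, -0.004]]
ft_force: [0.9, 0.3, -0.6]
gripper_width: 44.9
```

```bash
python3 - <<'E'
from workcell import arm
from h import *
for n in ["scene","side","wrist"]:
    f=arm.grab_frame(n); cv2.imwrite(f"pics/{n}8.png",f["pixels"]); pickle.dump(f,open(f"{n}8.pkl","wb"))
crop(load("scene8"),205,20,365,140,5,"pics/c14.png")
s=arm.get_state();print(s["time"],s["position"],s["eef_rot"].round(3).tolist(),s["ft_force"],s["gripper_width"])
n_=lambda y:np.array([-np.sin(.5)*np.cos(y),-np.sin(.5)*np.sin(y),np.cos(.5)])
y=np.radians(10.1);n=n_(y);L=np.array([591.3,175.8,85])
x=-n;yy=np.array([-np.cos(y)*np.cos(.5),-np.sin(y)*np.cos(.5),-np.sin(.5)]);print(x@yy)
Rt=np.column_stack([x,yy,np.cross(x,yy)])
U=L+100*n; G=U+61.2*n   # TCP 61.2 above underside along tube
print("under",U,"tcp",G); print(rel(s,G,Rt)); print(rel(s,[G[0]-30,0,G[2]+80],Rt))
E
```

```text
13.15 [ 611.43953966 -232.88517835  239.95662638] [[0.002, -0.97, -0.244], [0.001, -0.244, 0.97], [-1.0, -0.002, -0.0]] [ 0.20067406  0.07209557 -1.3788499 ] 45.232851062246866
2.5802204073195862e-17
under [544.10040327 167.39247129 172.75825619] tcp [515.21425007 162.24706372 226.46630898]
(array([ 1.35, -0.32, 40.67]), array([  3.96,   1.01, -28.5 ]))
(array([-6.67,  6.53, 25.67]), array([  3.96,   1.01, -28.5 ]))
```

View pics/c14.png

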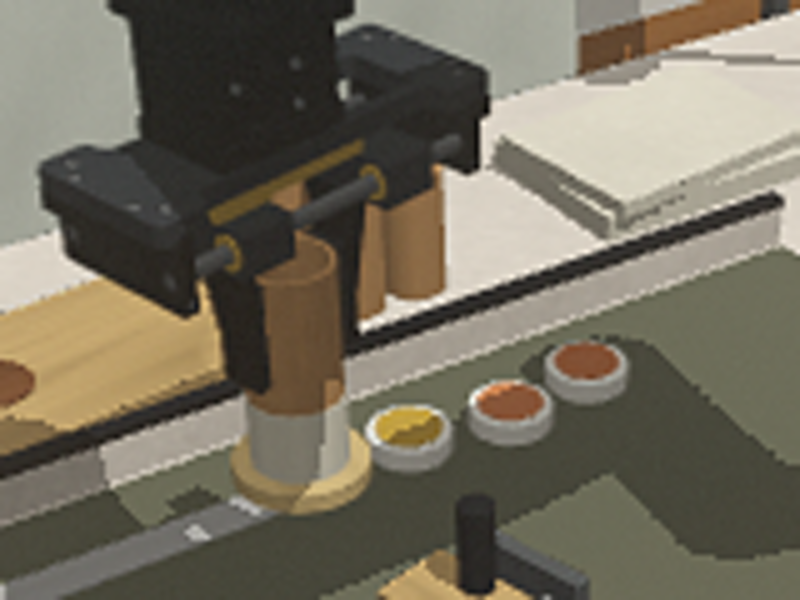

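View pics/side8.png

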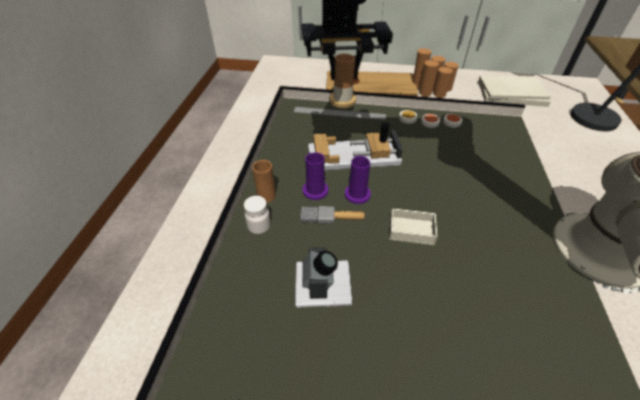

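The box is lifted cleanly, with the vise empty and the base and band visible at crop (300,450). Now a raised transit to the camera, tilting on the way.

Request:
move_arm --rows '[{"grip": 0.4,"offset": [-1.5,0,3],"rotation": [0,0,0]},{"grip": 0.4,"offset": [-3,0,7],"rotation": [0,0,0]},{"grip": 0.4,"offset": [-4.5,0,11],"rotation": [0,0,0]},{"grip": 0.4,"offset": [-6,0,15],"rotation": [0,0,-3]},{"grip": 0.4,"offset": [-7,0,19],"rotation": [1,0,-7]},{"grip": 0.4,"offset": [-7,0,23],"rotation": [2,0,-11]},{"grip": 0.4,"offset": [-7,0,27],"rotation": [3,0.5,-15]},{"grip": 0.4,"offset": [-7,0,30],"rotation": [4,1,-20]}]'

```text
time: 13.95
position: [537.3, 59.8, 309.0]
eef_rot: [[0.342, -0.923, -0.175], [0.057, -0.165, 0.985], [-0.938, -0.346, -0.004]]
ft_force: [0.5, 0.1, -0.2]
gripper_width: 44.7
```

```bash
cat >> h.py <<'E'
def goal(L=(591.3,175.8,85),yaw=10.1,h=61.2,extra=0):
    y=np.radians(yaw);n=np.array([-np.sin(.5)*np.cos(y),-np.sin(.5)*np.sin(y),np.cos(.5)]);L=np.array(L,float)
    x=-n;yy=np.array([-np.cos(y)*np.cos(.5),-np.sin(y)*np.cos(.5),-np.sin(.5)])
    return L+(100+h+extra)*n,np.column_stack([x,yy,np.cross(x,yy)])
E
python3 - <<'E'
from workcell import arm
from h import *
s=arm.get_state();print(s["time"],s["position"],s["ft_force"],s["gripper_width"],s["joint_positions"].round(0))
for e in (60,0): print(rel(s,*goal(extra=e)))
E
```

```text
13.95 [537.28551468  59.77290916 309.02915901] [ 0.47118599  0.08721841 -0.20936205] 44.650293964882664 [ 27.   0. -20.   8. -50. -21.]
(array([ 1.64,  4.08, 10.49]), array([ 0.06, -0.23, -8.39]))
(array([ 7.57,  3.2 , 10.51]), array([ 0.06, -0.23, -8.39]))
```

Going to the pre-pose 60 mm further out on the line of sight.

Request:
move_arm --rows '[{"grip": 0.4,"offset": [0.3,1.5,3.5],"rotation": [0,0,-4]},{"grip": 0.4,"offset": [0.8,3,7],"rotation": [0,0,-8]},{"grip": 0.4,"offset": [1.6,4.1,10.5],"rotation": [0,-0.2,-8.4]},{"grip": 0.4,"offset": [1.6,4.1,10.5],"rotation": [0,-0.2,-8.4]},{"grip": 0.4,"offset": [1.6,4.1,10.5],"rotation": [0,-0.2,-8.4]},{"grip": 0.4,"offset": [1.6,4.1,10.5],"rotation": [0,-0.2,-8.4]}]'

```text
time: 14.55
position: [486.9, 157.0, 279.3]
eef_rot: [[0.472, -0.864, -0.175], [0.083, -0.154, 0.985], [-0.878, -0.479, -0.001]]
ft_force: [0.3, 0.4, -0.4]
gripper_width: 44.9
```

```bash
python3 - <<'E'
from workcell import arm
from h import *
for n in ["scene","side","wrist"]:
    f=arm.grab_frame(n); cv2.imwrite(f"pics/{n}9.png",f["pixels"]); pickle.dump(f,open(f"{n}9.pkl","wb"))
s=arm.get_state();print(s["time"],s["position"],s["ft_force"],s["gripper_width"],s["joint_positions"].round(0))
for e in (60,0): print(rel(s,*goal(extra=e)))
E
```

```text
14.7 [487.25001996 156.66880748 279.67439119] [-0.17451062  0.2884057  -0.84394707] 44.72902019078418 [ 44.  -5. -39.  28. -35. -54.]
(array([0.04, 0.05, 0.06]), array([-0.05, -0.06,  0.02]))
(array([6.04, 0.05, 0.07]), array([-0.05, -0.06,  0.02]))
```

View pics/scene9.png

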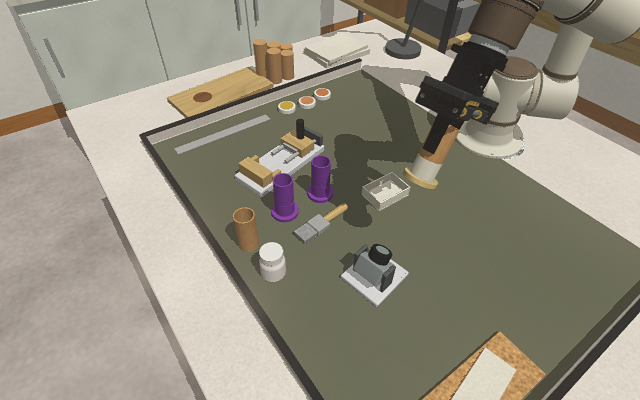

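View pics/side9.png

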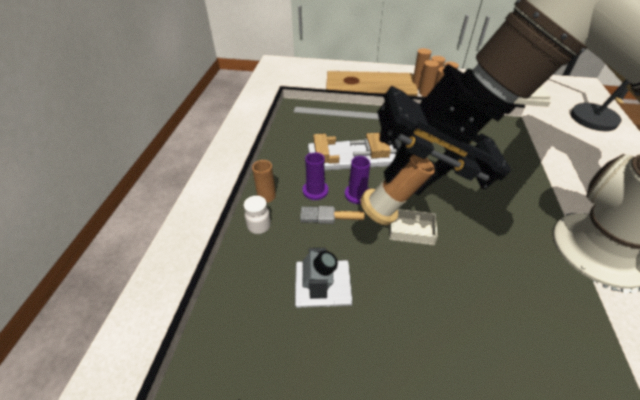

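The box is tilted and in line with the camera; everything else is in its place. Going the last 60 mm.

Request:
move_arm --rows '[{"grip": 0.4,"offset": [2,0,0],"rotation": [0,0,0]},{"grip": 0.4,"offset": [4,0,0],"rotation": [0,0,0]},{"grip": 0.4,"offset": [5.5,0,0],"rotation": [0,0,0]},{"grip": 0.4,"offset": [6.0,0,0],"rotation": [0,0,0]},{"grip": 0.4,"offset": [6.0,0,0],"rotation": [0,0,0]},{"grip": 0.4,"offset": [6.0,0,0],"rotation": [0,0,0]}]'

```text
time: 15.3
position: [516.0, 161.5, 227.8]
eef_rot: [[0.473, -0.864, -0.173], [0.083, -0.152, 0.985], [-0.877, -0.481, -0.0]]
ft_force: [-0.5, -0.3, -0.7]
gripper_width: 44.7
```

```bash
python3 - <<'E'
from workcell import arm
from h import *
for n in ["scene","side","wrist"]:
    f=arm.grab_frame(n); cv2.imwrite(f"pics/{n}10.png",f["pixels"]); pickle.dump(f,open(f"{n}10.pkl","wb"))
s=arm.get_state();print(s["time"],s["position"],s["ft_force"],s["gripper_width"])
print(rel(s,*goal()))
G,R=goal();U=G+61.2*R[:,0]
for n in("scene10","side10"):
    f=load(n);print(n,"lens",proj(f,[591.3,175.8,85]),"under",proj(f,U),"mouth",proj(f,U-110*R[:,0]))
crop(load("scene10"),360,150,470,260,5.4,"pics/c15.png")
crop(load("side10"),290,150,420,270,5,"pics/c16.png")
E
```

```text
15.45 [515.78330182 161.90716063 228.08376637] [-0.53847343 -0.28063586  0.52051096] 44.69738671838836
(array([0.12, 0.12, 0.04]), array([-0.08, -0.01,  0.11]))
scene10 lens (np.float64(381.9854190666454), np.float64(248.95129366894315)) under (np.float64(403.520085577172), np.float64(206.83300202964102)) mouth (np.float64(429.92879620076263), np.float64(155.1818759108029))
side10 lens (np.float64(329.25594792600464), np.float64(260.6236674974587)) under (np.float64(357.85772030461027), np.float64(230.14282653279136)) mouth (np.float64(396.4668746714526), np.float64(188.99714232630137))
```

View pics/c15.png

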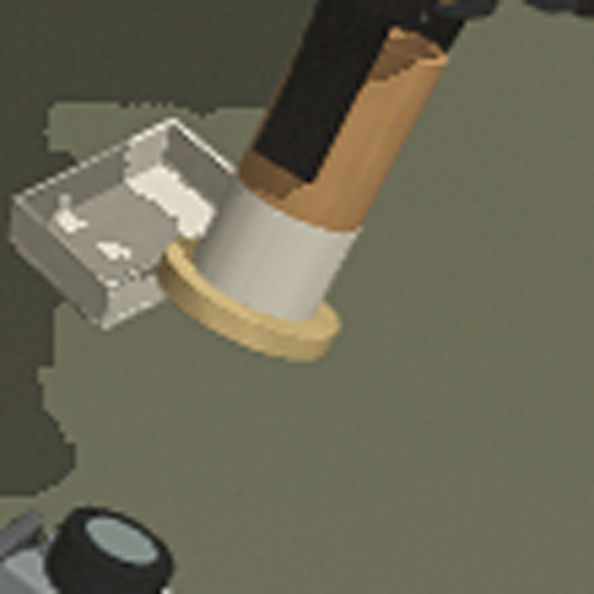

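View pics/c16.png

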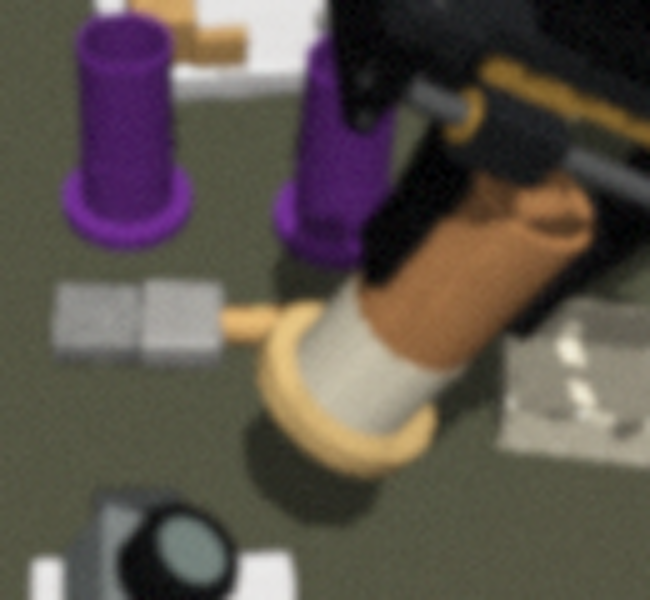

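View pics/wrist10.png

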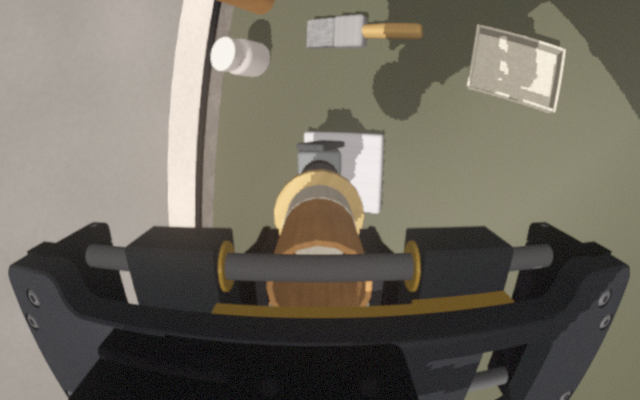

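Wrist: the base at (318,205) is centred over the lens at (318,165). I'll verify by overlaying the computed lens and underside circles on the scene and side views.

```bash
python3 - <<'E'
from h import *
G,R=goal();n=-R[:,0];L=np.array([591.3,175.8,85])
for nm,box,s in(("scene10",(355,160,445,275),5.2),("side10",(300,195,405,285),6)):
    f=load(nm);x0,y0,x1,y1=box
    im=cv2.resize(f["pixels"][y0:y1,x0:x1],None,fx=s,fy=s,interpolation=cv2.INTER_CUBIC)
    def circ(c,r,col):
        p=[proj(f,c+r*(np.cos(a)*R[:,1]+np.sin(a)*R[:,2])) for a in np.linspace(0,2*np.pi,60)]
        q=((np.array(p)-[x0,y0]+0.5)*s).astype(np.int32);cv2.polylines(im,[q],True,col,1)
    circ(L,22,(0,0,255));circ(L+100*n,33,(255,0,255));circ(L+110*n,33,(0,255,0))
    cv2.imwrite(f"pics/ov_{nm}.png",im)
E
```

```text
(no output)
```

View pics/ov_scene10.png

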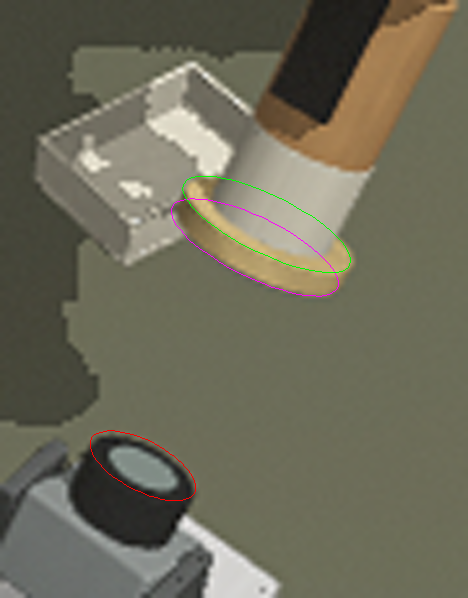

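View pics/ov_side10.png

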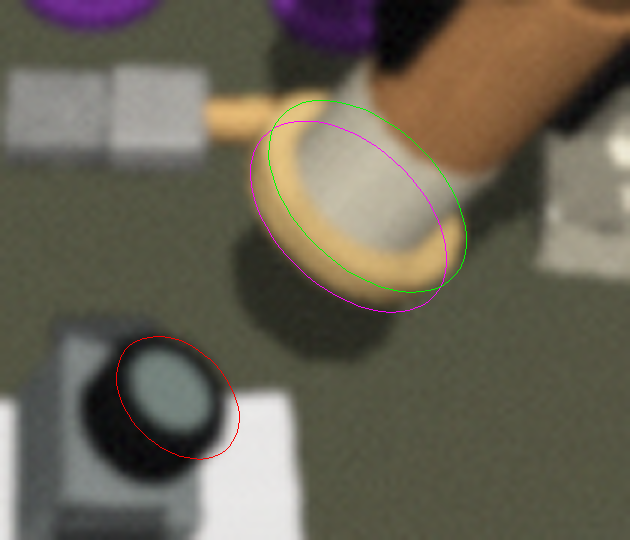

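The overlays fit. The computed underside rim lies on the base edge within about 1 px in both views. The lens circle and the base share the same small offset in the side view (about 1 px), so relative error is about 1 to 1.5 mm. I'll hold still and check steadiness.

Request:
move_arm --rows '[{"grip": 0.4,"offset": [0.05,0,0],"rotation": [0,0,0.1]},{"grip": 0.4,"offset": [0.05,0,0],"rotation": [0,0,0.1]},{"grip": 0.4,"offset": [0.05,0,0],"rotation": [0,0,0.1]},{"grip": 0.4,"offset": [0.05,0,0],"rotation": [0,0,0.1]},{"grip": 0.4,"offset": [0.05,0,0],"rotation": [0,0,0.1]}]'

```text
time: 15.95
position: [516.0, 162.0, 227.7]
eef_rot: [[0.472, -0.864, -0.174], [0.084, -0.153, 0.985], [-0.877, -0.48, 0.0]]
ft_force: [0.1, -0.1, -1.1]
gripper_width: 45.3
```

```bash
python3 - <<'E'
from workcell import arm
from h import *
for i in range(3):
    f=arm.grab_frame("side"); s=arm.get_state();print(s["time"],s["position"].round(1),rel(s,*goal()),np.abs(s["qd"]).max().round(2),round(s["gripper_width"],1))
cv2.imwrite("pics/side11.png",f["pixels"])
print(arm.close_job())
E
```

```text
16.0 [516.  162.  227.6] (array([0.07, 0.12, 0.04]), array([-0.07, -0.01,  0.01])) 0.13 45.0
16.05 [516.  161.9 227.6] (array([0.06, 0.12, 0.04]), array([-0.07, -0.02,  0.01])) 0.1 45.0
16.1 [516.  162.  227.6] (array([0.06, 0.12, 0.04]), array([-0.07, -0.02,  0.01])) 0.11 44.8
the job is handed in; nothing more can be done
None
```

I opened the vise jaw by its knob, lifted the brown tube box out of the vise, and handed the job in at 16.1 s. At hand-in the box was held tube upwards on the inspection camera's line of sight, its underside nominally 100 mm from the lens and square to it.

- **Final pose:** The arm was about 1.4 mm and under 0.1° from the computed goal. It was steady, with the fingers at 45 mm on the tube. In overlays on the scene and side views, the underside rim and the lens agreed to about 1–1.5 mm relative to each other. The goal also rests on the camera calibration, which is only good to about 2 mm.
- **Other objects:** The wrist force readings after each move stayed at or below about 20 N. No contact with the camera was seen. In the pictures the other objects were where they started.
- **Check that disagreed:** I measured the jaw's travel as 41–43.5 mm, not the nominal 45 mm. In two separate tries it would not move further, under about 20 N and then about 12 N, against 3 N sliding friction. I therefore took it to be at its end stop.

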